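# Load a dish into the holder and snap its cover on

## Robot

A 6-joint arm with a two-finger parallel gripper is mounted at the origin on a cart in front of the work surface, level with it; the furniture and walls round the work are solid. World frame = base frame: x ahead of the robot, y to its left, z up, the work surface at z = 0. Lengths are in m, angles in degrees, forces in N, time in s.
With the tool pointing down it reaches from about 0.3 to 0.775 m from the base axis. Payload 14.6 kg.
Tool frame: the origin (TCP) lies between the finger pads; the fingertips stand 19 mm ahead of it and the grasp point (between the pads) is the TCP; z points along the fingers, y is the direction in which the jaws open and shut (so a half turn about z gives the same grasp; the last joint's range is limited). The gripper opens to 85 mm and grips with 20 to 120 N. Pads are 22 mm wide; open, the fingers measure 114 mm over their backs; the gripper's body (76 mm by 85 mm) begins 54 mm behind the grasp point. The pads swing forward as they close: fully open they stand 13 mm farther back than shut.
Start: joints at [66.028, 17.183, 87.147, -0, 75.671, -3.816], TCP at [0.19, 0.516, 0.25] pointing down, gripper open.
Joint ranges: [-173.82, 173.82], [-45.26, 126.66], [13.44, 144.39], [-59.66, 239.66], [0, 175.72], [-146.38, 146.38]. Speed limits (degrees/s): [127.2, 127.2, 147.25, 180, 180, 180].

## Interface

Orientations are given as a 3x3 rotation matrix whose columns are the frame's x, y, z axes.
In Python, from cell import manip gives the robot as it stands.
- The arm moves only by the shell command python3 -m crank 'ROWS' [OPENING] [FORCE]. ROWS is a JSON object of lists of equal length, an entry for each row: "travel": the shift along the tool's x, y, z in m, a list of three; "rotation": the turn, a rotation vector about the tool's x, y, z in degrees, a list of three. A call has 1 to 8 rows; each row is the pose to reach, as a shift and turn from the pose measured when the call began, along the tool's axes at that moment; what a row does not reach only later rows make up. A row lasts 1/10 s, in which the tool goes at most 50 mm and 8.59 degrees, less where a joint would pass 70% of its speed; a pose out of reach is approached as far as the arm can. A call with a gripper value outside its range is refused whole. OPENING is the opening, from 0 (shut) to 1 (fully open), set as the call begins (- or left out, the last holds). The fingers move at their own pace and stop on an object; FORCE is the grip in N (left out, the last holds). Time passes only in rows, so rows that repeat a pose let the fingers close. It gives the time, the measured TCP pose, the force and the opening at its end, in the units of the state.
- manip.get_state(): the state, without advancing time (a new reading comes with each control period).
- manip.read_camera(name): name is "scene" or "top"; returns a dict with "pixels" (400x640x3 uint8, blue, green, red), "vertical_fov" (degrees; the focal length in pixels is half the picture's height over the tangent of half this angle, whatever the lens; pixels are square), "cx", "cy" (the principal point, pixels), "dist" ([k1, k2, p1, p2, k3] as OpenCV has them; the pictures are not rectified), "extrinsics" (4x4, takes a point from world to camera coordinates). Camera axes: x right, y down, z forward; pixel columns grow to the right and rows downward; lengths in m; the calibration is good to about 2 mm. A picture is of the moment at which its call begins. There is no depth.
- manip.close_job(): hands the job in, once; it reports no verdict.
The state is a dict: "t": time; "qpos": joint angles; "qvel": joint speeds; "tau": joint torques, N m; "position": TCP position; "tcp_rot": TCP orientation; "contact_force": force on the tool from outside, world axes, zero at the start; "wrist_torque": the same for the moment, N m; "finger_gap": opening from 0.0 (shut) to 1.0 (fully open).
Only numpy, scipy, OpenCV 4.12 (cv2) and the standard library are available. Lean on these libraries where they do the work, as an engineer would, in place of code of your own. Each camera call takes 0.05 s, during which the arm holds its last target. There are 200 camera calls.

## Task

Set the small flat round dish upright in the dish holder, sitting down on the cushion between the four posts, and let go of it. Then take the white cover by its grip bar and press it straight down over the dish until both black clips snap over its edges, and keep pressing firmly (about 10 N, never hard enough to crush the dish) so the cushion stays squeezed. Finish while still holding the cover and pressing it down, and leave the other things on the bench where they are.

Things in the scene. Friction and masses are not known exactly. Their poses are not given: they have to be found in the camera images.
- holder: dish holder fixed to the bench: aluminium base plate 100 (x) x 106 (y) x 12 mm; origin at the centre of its underside on the bench, z up. Four round-topped steel posts, 7 mm thick, at x, y = +-24.8 mm, reach up to 23 mm; the dish fits between them with 1.5 mm to spare all round. A black snap clip stands at +y and at -y; the +x and -x sides are open, for fingers that set down the dish
- hook_l (a point): tip of the hook of the clip on the holder's +y side, on the hook's flat underside: 32 mm from the holder's centre, 35.2 mm above the bench; it moves with the clip. The clip is 26 mm wide in x; above the tip a ramp leads outward and up, to 41 mm from the centre at 53 mm height, so a cover up to 4 mm off centre is still caught
- hook_r (a point): the same point of the clip on the holder's -y side
- cushion_top (a point): centre of the top of the 52 mm rubber cushion in the middle of the holder when it is not squeezed, 16 mm above the bench (fixed to the base, does not move with the cushion). Round the work: pumps up to 205 mm high at x < 0.5 m, y < -0.25 m and at y > 0.13 m, one 120 mm high at x < 0.38 m, y near 0; a tall column whose wide head (320 to 410 mm high) spans x 0.54 to 0.75 m, |y| < 0.11 m
- cushion (a joint): squeeze of the rubber cushion in m: 0 free, 0.004 fully squeezed. Spring of about 3 N per mm with about 1 N to start it. The dish is 14 mm high, so the cover just held by the hooks squeezes it about 0.8 mm
- clip_l (a joint): clip on the holder's +y side, outward movement in m: 0 at rest (hook in), up to 0.007. Sprung inward; the cover's edge must push it out about 4 mm: about 8 to 14 N down on the cover for both clips. The force drops as the edge passes the hook's tip (cover's underside about 34 mm above the bench) and at about 31 mm the hook snaps back in over the cover
- clip_r (a joint): the same clip on the holder's -y side
- dish: small clear round petri dish with its lid on, 60 mm diameter, 14 mm high, the lowest 4 mm 56 mm in diameter; origin at the centre of its underside, z up. About 30 g. (A larger 90 mm dish on the bench is not meant)
- cover: white snap cover lying on the bench: flat plate 64 (x) x 72 (y) x 6 mm, full-round y edges, with an upright grip bar in the middle, 40 mm long in x, 12 mm thick in y, its top 36 mm above the plate's underside; origin at the centre of the plate's underside, z up. About 90 g. Its two 64 mm edges at +y and -y go under the clips: its y along the holder's y, either way round
- bar_top (a point): centre of the top of the cover's grip bar, 36 mm above the plate's underside
- timer: bystander: bench timer lying flat, 52 x 72 x 14 mm; origin under its centre
- vial: bystander: glass vial with cap, 25 mm diameter, 52 mm high; origin under its centre
- glue: bystander: small bottle with screw cap, 36 mm diameter, 70 mm high; origin under its centre
- tweezer: bystander: steel tweezers lying flat, 122 mm long in y, 10 mm high; origin under the centre

How it is judged:
By the outcome, as a careful person would: the job done as asked, in the order asked, and still so for the second after the job is handed in, while the arm keeps its last pose, push and grip.
It also fails if it takes over 72 s, if anything falls off the work surface, if the arm or the gripper's body presses on something with over 40 N, if the wrist force passes 120 N, or if a joint passes its speed limit or range.

## Working session

There is one attempt and no reset: what is moved stays moved. The work goes in short steps, Python scripts to look and compute and a shell command to move; the robot and the scene stay as the last step left them, time stands still between calls to the robot, and variables do not carry over. Pictures are saved under pics/ and viewed, about 8 in all and at most 12, crops included, and the job is handed in when it is done.

```bash
ls; mkdir -p pics; python3 - <<'E'
from cell import manip
import cv2,numpy as np
s=manip.get_state();print({k:np.round(v,3).tolist() for k,v in s.items()})
for n in("scene","top"):
    c=manip.read_camera(n);cv2.imwrite(f"pics/{n}0.png",c["pixels"]);print(n,c["vertical_fov"],c["cx"],c["cy"],c["dist"],np.round(c["extrinsics"],3).tolist())
E
```

```text
pics
{'t': 0.0, 'qpos': [66.027, 17.218, 87.183, -0.001, 75.671, -3.817], 'qvel': [-0.025, 0.069, 0.04, -0.065, 0.034, -0.057], 'tau': [-0.001, -54.35, -36.178, -0.0, 0.004, 0.0], 'position': [0.189, 0.516, 0.25], 'tcp_rot': [[-0.939, 0.345, -0.0], [0.345, 0.939, -0.001], [0.0, -0.001, -1.0]], 'contact_force': [0.036, -0.412, -0.266], 'wrist_torque': [-0.016, 0.02, 0.004], 'finger_gap': 1.002}
scene 54.24766350869624 314.7159448313621 202.23523147999606 [0.02825373 0.         0.         0.         0.        ] [[-0.991, 0.131, -0.009, 0.6], [0.069, 0.461, -0.885, 0.126], [-0.112, -0.878, -0.466, 0.711], [0.0, 0.0, 0.0, 1.0]]
top 43.97875425645742 314.17726615679277 203.15046854566302 [-0.07679396  0.          0.          0.          0.        ] [[-0.096, -0.995, -0.004, -0.222], [-0.971, 0.094, -0.22, 0.59], [0.219, -0.018, -0.976, 0.822], [0.0, 0.0, 0.0, 1.0]]
```

View pics/scene0.png

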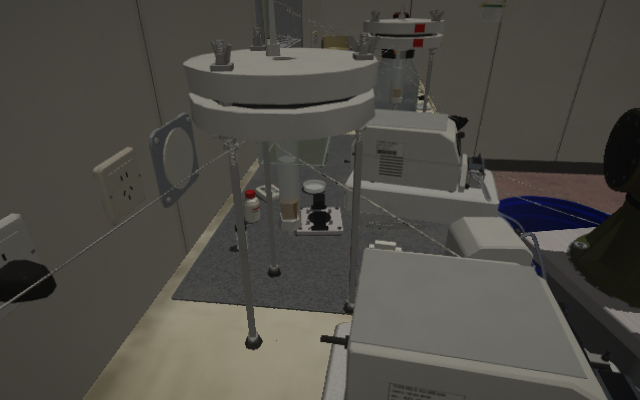

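View pics/top0.png

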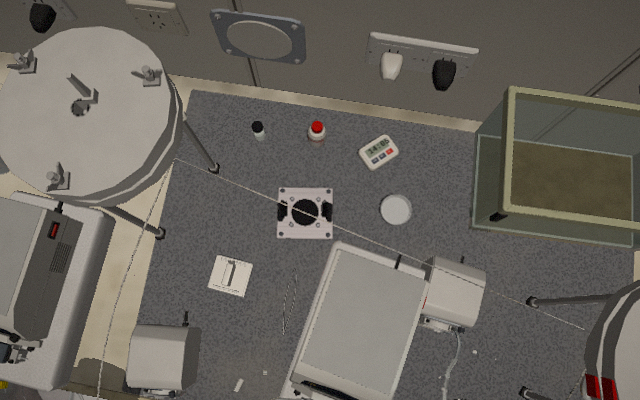

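```bash
cat > h.py <<'E'
import cv2,numpy as np
def prm(c):
    f=200/np.tan(np.radians(c["vertical_fov"])/2)
    return np.array([[f,0,c["cx"]],[0,f,c["cy"]],[0,0,1]]),np.array(c["dist"],float),np.array(c["extrinsics"])
def ray(c,p,z):
    K,d,E=prm(c);p=np.array(p,float).reshape(-1,1,2)
    u=cv2.undistortPoints(p,K,d)[:,0];R,t=E[:3,:3],E[:3,3]
    o=-R.T@t;v=np.c_[u,np.ones(len(u))]@R
    return o+v*((z-o[2])/v[:,2])[:,None]
def proj(c,P):
    K,d,E=prm(c);return cv2.projectPoints(np.array(P,float).reshape(-1,1,3),cv2.Rodrigues(E[:3,:3])[0],E[:3,3],K,d)[0][:,0]
def crop(im,x0,y0,x1,y1,s): return cv2.resize(im[y0:y1,x0:x1],None,fx=s,fy=s,interpolation=cv2.INTER_CUBIC)
E
python3 - <<'E'
from cell import manip
from h import *
c=manip.read_camera("top");s=manip.read_camera("scene")
for n,k in(("top",c),("scene",s)):
    E=k["extrinsics"];print(n,-E[:3,:3].T@E[:3,3])
print(np.round(ray(c,[[305,212],[396,209],[231,276],[380,152],[258,130],[317,130],[290,305],[278,188],[332,188],[332,239],[278,239]],0.01),3))
print(np.round(ray(s,[[320,218],[315,187],[383,247],[268,190],[252,205]],0.01),3))
print(proj(c,[[.54,.11,.32],[.54,-.11,.32],[.75,.11,.41]]))
t=crop(c["pixels"],190,110,440,330,3);cv2.imwrite("pics/top1.png",t)
cv2.imwrite("pics/sc1.png",crop(s["pixels"],225,150,425,290,4))
E
```

```text
top [ 0.37163604 -0.26257289  0.93075034]
scene [0.66586397 0.48692563 0.44780755]
[[ 0.563 -0.26   0.01 ]
 [ 0.552 -0.433  0.01 ]
 [ 0.456 -0.113  0.01 ]
 [ 0.668 -0.417  0.01 ]
 [ 0.737 -0.183  0.01 ]
 [ 0.725 -0.299  0.01 ]
 [ 0.393 -0.217  0.01 ]
 [ 0.615 -0.213  0.01 ]
 [ 0.605 -0.316  0.01 ]
 [ 0.507 -0.306  0.01 ]
 [ 0.516 -0.205  0.01 ]]
[[ 0.559 -0.261  0.01 ]
 [ 0.549 -0.422  0.01 ]
 [ 0.453 -0.13   0.01 ]
 [ 0.67  -0.422  0.01 ]
 [ 0.71  -0.346  0.01 ]]
[[ 18.61971932 207.71048051]
 [184.51344723 191.58066944]
 [-12.94086792  27.38007752]]
```

View pics/top1.png

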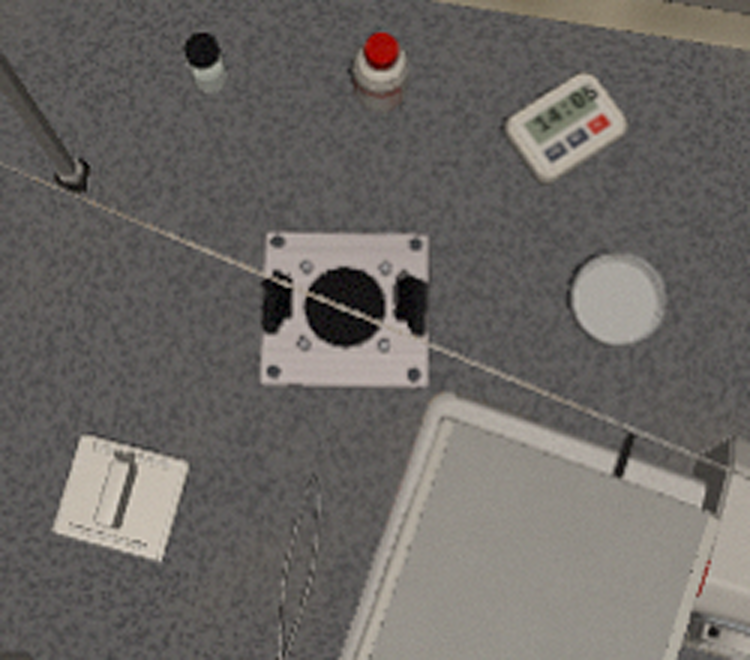

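View pics/sc1.png

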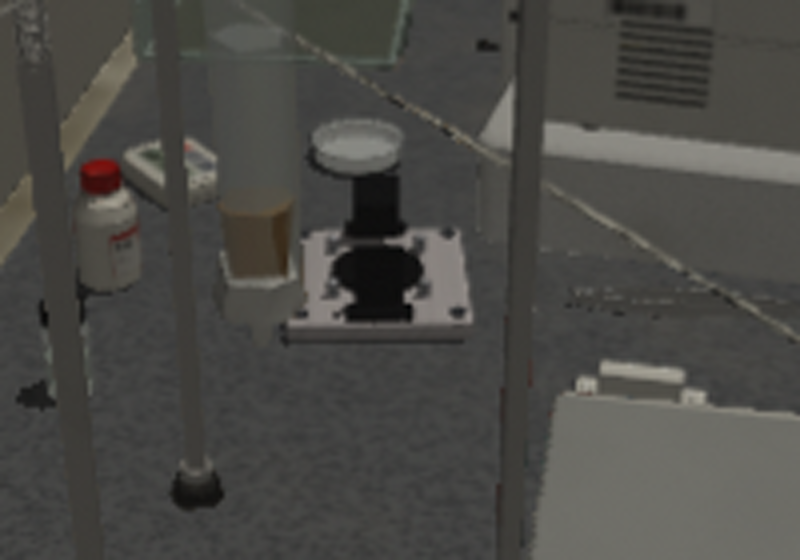

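```bash
cat > meas.py <<'E'
from cell import manip
from h import *
def blob(c,x0,y0,x1,y1,thr,z,satmax=60):
    im=c["pixels"][y0:y1,x0:x1];hsv=cv2.cvtColor(im,cv2.COLOR_BGR2HSV)
    m=((hsv[...,2]>thr)&(hsv[...,1]<satmax)).astype(np.uint8)
    m=cv2.morphologyEx(m,cv2.MORPH_CLOSE,np.ones((3,3)))
    cs=cv2.findContours(m,cv2.RETR_EXTERNAL,cv2.CHAIN_APPROX_NONE)[0]
    k=max(cs,key=cv2.contourArea)[:,0]+[x0,y0]
    return ray(c,k,z)[:,:2]
def rect(w):
    w=cv2.convexHull(w.astype(np.float32))
    r=cv2.minAreaRect(w*1000);return np.round(r[0],1),np.round(r[1],1),round(r[2],1)
E
python3 - <<'E'
from meas import *
c=manip.read_camera("top");s=manip.read_camera("scene")
for t in(110,125,140): 
    print(t,"cover",rect(blob(c,200,245,265,310,t,.006)),"holder",rect(blob(c,268,178,342,250,t,.012)))
    w=blob(c,375,185,420,232,t,.014);print("dish",cv2.minEnclosingCircle((w*1000).astype(np.float32)),cv2.fitEllipse((w*1000).astype(np.float32)))
    w=blob(s,298,175,332,195,t,.014);print("dish scene",cv2.fitEllipse((w*1000).astype(np.float32)),w.min(0),w.max(0))
def plane(c,a,b):
    o=np.linalg.inv(c["extrinsics"])[:3,3];n=np.cross(*(ray(c,[a,b],0)-o));return n,n@o
n1,d1=plane(c,[178,158],[585,330]);n2,d2=plane(s,[285,150],[425,235])
for y in(-.1,-.26,-.43,): print("string",np.linalg.solve(np.array([n1,n2,[0,1,0]]),[d1,d2,y]))
print("pump",ray(c,[[337,242],[425,272],[330,265]],.205))
cv2.imwrite("pics/d.png",np.hstack([crop(c["pixels"],370,180,425,235,7),crop(s["pixels"],290,165,345,220,7)]))
E
```

```text
110 cover (array([ 457.5, -109.7]), array([71.6, 65. ]), 69.8) holder (array([ 562.4, -258.7]), array([138.6,  98.7]), 84.5)
dish ((551.389892578125, -432.50311279296875), 30.31201934814453) ((551.2279663085938, -432.51947021484375), (57.81532287597656, 58.721534729003906), 38.83264923095703)
dish scene ((551.848876953125, -426.40625), (43.90518569946289, 53.89234924316406), 179.3311767578125) [ 0.52856834 -0.45694426] [ 0.57530481 -0.40107589]
125 cover (array([ 457.8, -110.1]), array([71.3, 64.1]), 69.5) holder (array([ 562.4, -258.7]), array([138.6,  98.7]), 84.5)
dish ((551.349853515625, -432.2792053222656), 29.64168930053711) ((551.0770874023438, -431.8312683105469), (56.1244010925293, 57.41773986816406), 46.17503356933594)
dish scene ((551.9839477539062, -417.39080810546875), (26.080650329589844, 38.66023635864258), 84.82381439208984) [ 0.53112571 -0.43197799] [ 0.57275594 -0.40222718]
140 cover (array([ 457.7, -109.8]), array([70.9, 63.6]), 69.5) holder (array([ 560.7, -266.3]), array([123.2,  96.7]), 84.5)
dish ((550.949462890625, -431.54376220703125), 28.851879119873047) ((550.0975952148438, -430.5050048828125), (53.22165298461914, 54.56584548950195), 118.06695556640625)Traceback (most recent call last):
  File "<stdin>", line 6, in <module>
  File "meas.py", line 8, in blob
    k=max(cs,key=cv2.contourArea)[:,0]+[x0,y0]
      ~~~^^^^^^^^^^^^^^^^^^^^^^^^
ValueError: max() iterable argument is empty
```

```bash
python3 - <<'E'
from meas import *
c=manip.read_camera("top");s=manip.read_camera("scene")
im=c["pixels"];x0,y0=268,178
g=cv2.cvtColor(im[178:250,268:342],cv2.COLOR_BGR2GRAY)
for t in(110,130):
    m=(g>t).astype(np.uint8);m=cv2.morphologyEx(m,cv2.MORPH_OPEN,np.ones((5,5)))
    k=np.vstack(cv2.findContours(m,cv2.RETR_EXTERNAL,cv2.CHAIN_APPROX_NONE)[0])[:,0]+[x0,y0]
    print("holder",rect(ray(c,k,.012)[:,:2]))
# cushion
m=(g[18:50,24:52]<50).astype(np.uint8);m=cv2.morphologyEx(m,cv2.MORPH_CLOSE,np.ones((5,5)))
k=max(cv2.findContours(m,0,1)[0],key=cv2.contourArea)[:,0]+[x0+24,y0+18]
print("cushion",cv2.fitEllipse((ray(c,k,.016)[:,:2]*1000).astype(np.float32)))
gs=s["pixels"]
def plane(c,a,b):
    o=np.linalg.inv(c["extrinsics"])[:3,3];n=np.cross(*(ray(c,[a,b],0)-o));return n,n@o
n1,d1=plane(c,[178,158],[585,330]);n2,d2=plane(s,[285,150],[425,235])
for y in(-.1,-.26,-.43,): print("string",np.linalg.solve(np.array([n1,n2,[0,1,0]]),[d1,d2,y]))
print("pump",ray(c,[[337,242],[425,272],[330,265]],.205))
cv2.imwrite("pics/d.png",np.hstack([crop(c["pixels"],370,180,425,235,7),crop(s["pixels"],290,165,345,220,7)]))
E
```

```text
holder (array([ 551.3, -267.1]), array([121., 118.]), 83.5)
holder (array([ 550.3, -266.5]), array([120.3, 117.3]), 84.4)
cushion ((562.4611206054688, -259.56427001953125), (47.30845260620117, 50.925960540771484), 177.85565185546875)
string [ 0.60968777 -0.1         0.21327122]
string [ 0.54242719 -0.26        0.11195339]
string [ 0.47096282 -0.43        0.00430319]
pump [[ 0.47293054 -0.30358548  0.205     ]
 [ 0.41628528 -0.42715352  0.205     ]
 [ 0.44018177 -0.2898253   0.205     ]]
```

View pics/d.png

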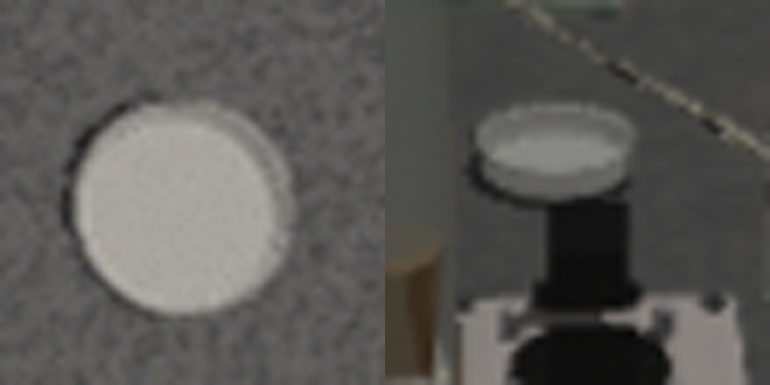

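```bash
python3 - <<'E'
from meas import *
c=manip.read_camera("top");s=manip.read_camera("scene")
o=np.linalg.inv(c["extrinsics"])[:3,3];n=np.cross(*(ray(c,[[178,158],[585,330]],0)-o))
os=np.linalg.inv(s["extrinsics"])[:3,3]
for p in([255,143],[270,153],[285,150],[312,170],[347,189],[375,204],[425,235],[450,250]):
    v=ray(s,[p],0)[0]-os; print(p,np.round(os+v*(n@(o-os))/(n@v),3))
print(proj(c,[[.552,-.433,.014],[.562,-.26,.016]]))
g=cv2.cvtColor(c["pixels"],cv2.COLOR_BGR2GRAY)
# holder corners by line scans: edges along rows/cols away from clips
import itertools
pts={'top':[], 'bot':[], 'l':[], 'r':[]}
for x in list(range(286,326,3)):
    col=np.abs(np.diff(g[180:196,x].astype(float)));pts['top'].append((x,180.5+col.argmax()))
    col=np.abs(np.diff(g[230:248,x].astype(float)));pts['bot'].append((x,230.5+col.argmax()))
for y in list(range(191,199))+list(range(226,236)):
    r=np.abs(np.diff(g[y,270:284].astype(float)));pts['l'].append((270.5+r.argmax(),y))
    r=np.abs(np.diff(g[y,326:342].astype(float)));pts['r'].append((326.5+r.argmax(),y))
L={}
for k,p in pts.items():
    w=(ray(c,p,.012)[:,:2]).astype(np.float32);v=cv2.fitLine(w,cv2.DIST_HUBER,0,.01,.01)[:,0];L[k]=np.cross([v[2],v[3],1],[v[2]+v[0],v[3]+v[1],1]);print(k,np.degrees(np.arctan2(v[1],v[0])))
C=[]
for a,b in(('top','l'),('top','r'),('bot','r'),('bot','l')):
    q=np.cross(L[a],L[b]);C.append(q[:2]/q[2])
C=np.array(C);print(C,C.mean(0),np.linalg.norm(C-np.roll(C,1,0),axis=1))
E
```

```text
[255, 143] [0.679 0.058 0.301]
[270, 153] [0.662 0.018 0.273]
[285, 150] [ 0.641 -0.025  0.261]
[312, 170] [ 0.588 -0.154  0.173]
[347, 189] [ 0.451 -0.479 -0.03 ]
[375, 204] [ 0.137 -1.223 -0.495]
[425, 235] [2.187 3.651 2.589]
[450, 250] [1.378 1.726 1.369]
[[396.27609323 208.63586757]
 [304.87509759 211.92727665]]
top 84.44481
bot 84.480194
l -7.138385
r -5.9580092
[[ 0.61524411 -0.21462741]
 [ 0.60528441 -0.31702893]
 [ 0.50726518 -0.30679932]
 [ 0.51735716 -0.20236834]] [ 0.56128772 -0.260206  ] [0.0986516  0.10288473 0.09855158 0.10491748]
```

The scene and crops show the 60 mm dish at about px (396,209) in the top view, the holder at (305,212) and the cover at (231,276). The dish lies flat, right way up. Moving now, keeping inside the column.

```bash
python3 -m crank '{"travel":[[-0.328,-0.429,-0.03],[-0.328,-0.429,-0.03],[-0.328,-0.429,-0.03],[-0.328,-0.429,-0.03],[-0.328,-0.429,-0.03],[-0.328,-0.429,-0.03],[-0.328,-0.429,-0.03],[-0.328,-0.429,-0.03]],"rotation":[[0,0,0],[0,0,0],[0,0,0],[0,0,0],[0,0,0],[0,0,0],[0,0,0],[0,0,0]]}' 1 40
```

```text
t: 1.3
position: [0.3078, 0.1331, 0.2729]
tcp_rot: [[-0.939, 0.344, 0.001], [0.344, 0.939, 0.0], [-0.001, 0.001, -1.0]]
contact_force: [1.6, 0.0, 0.2]
finger_gap: 0.997
```

```bash
python3 -m crank '{"travel":[[-0.201,-0.281,-0.007],[-0.201,-0.281,-0.007],[-0.201,-0.281,-0.007],[-0.201,-0.281,-0.007],[-0.201,-0.281,-0.007],[-0.201,-0.281,-0.007],[-0.201,-0.281,-0.007],[-0.201,-0.281,-0.007]],"rotation":[[0,0,0],[0,0,0],[0,0,0],[0,0,0],[0,0,0],[0,0,0],[0,0,0],[0,0,0]]}'
```

```text
t: 2.1
position: [0.4003, -0.2039, 0.2794]
tcp_rot: [[-0.938, 0.348, 0.0], [0.348, 0.938, 0.0], [-0.0, 0.0, -1.0]]
contact_force: [-0.6, 0.2, -0.3]
finger_gap: 0.998
```

```bash
python3 -m crank '{"travel":[[-0.222,-0.162,0],[-0.222,-0.162,0],[-0.222,-0.162,0],[-0.222,-0.162,0],[-0.222,-0.162,0],[-0.222,-0.162,0],[-0.222,-0.162,0.05],[-0.222,-0.162,0.1]],"rotation":[[0,0,0],[0,0,0],[0,0,0],[0,0,0],[0,0,0],[0,0,0],[0,0,0],[0,0,0]]}'
python3 -m crank '{"travel":[[0,0,0.05],[0,0,0.08],[0,0,0.08],[0,0,0.08]],"rotation":[[0,0,0],[0,0,0],[0,0,0],[0,0,0]]}'
python3 - <<'E'
from meas import *
c=manip.read_camera("top");s=manip.read_camera("scene");print(manip.get_state()["qpos"])
print(proj(c,[manip.get_state()["position"]]),proj(s,[manip.get_state()["position"]]))
cv2.imwrite("pics/a.png",np.hstack([crop(c["pixels"],340,120,500,280,2.4),crop(s["pixels"],230,80,390,240,2.4)]))
E
```

```text
t: 2.9
position: [0.5528, -0.4332, 0.1787]
tcp_rot: [[-0.937, 0.348, 0.002], [0.348, 0.937, -0.001], [-0.003, -0.001, -1.0]]
contact_force: [0.2, -0.8, -1.0]
finger_gap: 1.0
t: 3.3
position: [0.5535, -0.4332, 0.1001]
tcp_rot: [[-0.938, 0.348, 0.003], [0.348, 0.938, -0.002], [-0.004, -0.001, -1.0]]
contact_force: [-0.7, -0.7, 1.4]
finger_gap: 0.999
[-4.10599024e+01  4.44405290e+01  6.62717403e+01  2.88544427e-02
  6.88974608e+01 -1.10715748e+02]
[[404.65407151 196.85373136]] [[311.99974478 152.13499265]]
```

View pics/a.png

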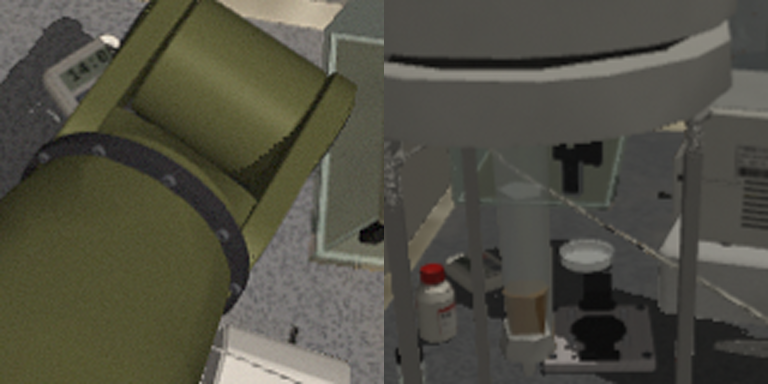

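```bash
python3 -m crank '{"travel":[[0.001,0,0.03],[0.001,0,0.06],[0.001,0,0.075],[0.001,0,0.08],[0.001,0,0.08]],"rotation":[[0,0,0],[0,0,0],[0,0,0],[0,0,0],[0,0,0]]}' 0.85 20
python3 -m crank '{"travel":[[0,0,0.002],[0,0,0.004],[0,0,0.005],[0,0,0.005]],"rotation":[[0,0,0],[0,0,0],[0,0,0],[0,0,0]]}'
```

```text
t: 3.9
position: [0.5538, -0.4341, 0.0227]
tcp_rot: [[-0.938, 0.348, 0.006], [0.348, 0.938, -0.005], [-0.007, -0.002, -1.0]]
contact_force: [-0.5, 0.1, 0.1]
finger_gap: 0.848
t: 4.3
position: [0.5539, -0.4342, 0.0179]
tcp_rot: [[-0.938, 0.348, 0.006], [0.348, 0.938, -0.005], [-0.008, -0.002, -1.0]]
contact_force: [-0.8, -0.6, -0.6]
finger_gap: 0.851
```

```bash
python3 -m crank '{"travel":[[0,0,0],[0,0,0],[0,0,0],[0,0,0],[0,0,0]],"rotation":[[0,0,0],[0,0,0],[0,0,0],[0,0,0],[0,0,0]]}' 0.6 20
python3 - <<'E'
from meas import *
s=manip.read_camera("scene")
cv2.imwrite("pics/b.png",crop(s["pixels"],290,150,350,210,9))
E
```

```text
t: 4.8
position: [0.5541, -0.4343, 0.0184]
tcp_rot: [[-0.938, 0.348, 0.007], [0.348, 0.938, -0.005], [-0.008, -0.003, -1.0]]
contact_force: [-0.9, 2.0, 5.9]
finger_gap: 0.679
```

View pics/b.png

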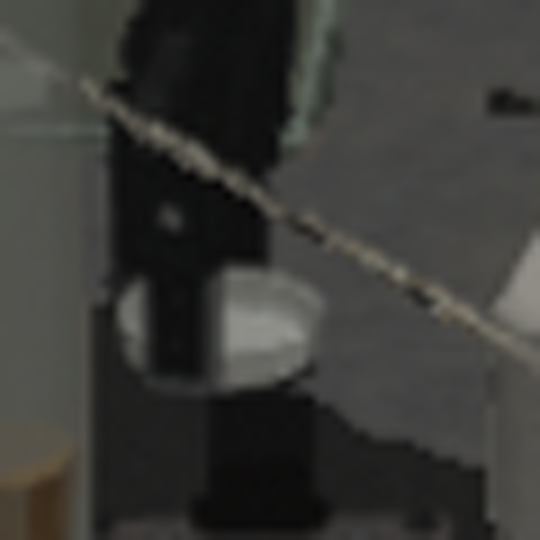

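```bash
python3 -m crank '{"travel":[[0,0,0],[0,0,-0.002],[0,0,-0.002],[0,0,-0.002],[0,0,-0.002],[0,0,-0.002],[0,0,-0.002],[0,0,-0.002]],"rotation":[[0,0,0],[0,0,0],[0,0,8],[0,0,16],[0,0,24],[0,0,32],[0,0,40],[0,0,48]]}' 0.88
cat > d.py <<'E'
import sys,numpy as np
from cell import manip
from scipy.spatial.transform import Rotation as Ro
# args: x y z yaw_of_tool_y
x,y,z,a=map(float,sys.argv[1:5]);a=np.radians(a)
st=manip.get_state();R=np.array(st["tcp_rot"]);p=np.array(st["position"])
Y=np.array([np.cos(a),np.sin(a),0]);Z=np.array([0,0,-1.]);T=np.c_[np.cross(Y,Z),Y,Z]
print("pos",p.round(4),"travel",(R.T@(np.array([x,y,z])-p)).round(4),"rot",np.degrees(Ro.from_matrix(R.T@T).as_rotvec()).round(2),"F",np.round(st["contact_force"],1),"gap",round(st["finger_gap"],3))
E
python3 d.py .553 -.4335 .020 -5.5
```

```text
t: 5.65
position: [0.554, -0.4343, 0.0203]
tcp_rot: [[-0.363, 0.932, 0.007], [0.932, 0.363, -0.005], [-0.007, 0.004, -1.0]]
contact_force: [-0.2, 0.5, 0.1]
finger_gap: 0.882
pos [ 0.554  -0.4343  0.0203] travel [ 0.0011 -0.0006  0.0003] rot [ 0.34  0.35 26.81] F [-0.2  0.5  0.1] gap 0.882
```

```bash
python3 -m crank '{"travel":[[0,0,0],[0,0,0],[0,0,0],[0,0,0],[0,0,0]],"rotation":[[0,0,8],[0.2,0.2,16],[0.3,0.35,24],[0.34,0.35,26.8],[0.34,0.35,26.8]]}'
python3 -m crank '{"travel":[[0,0,0],[0,0,0],[0,0,0],[0,0,0],[0,0,0],[0,0,0]],"rotation":[[0,0,0],[0,0,0],[0,0,0],[0,0,0],[0,0,0],[0,0,0]]}' 0.5 25
python3 d.py .554 -.4343 .06 -5.5
```

```text
t: 6.15
position: [0.5539, -0.4343, 0.0201]
tcp_rot: [[0.096, 0.995, -0.0], [0.995, -0.096, 0.0], [0.0, -0.0, -1.0]]
contact_force: [0.2, 0.2, 1.4]
finger_gap: 0.881
t: 6.75
position: [0.5539, -0.4344, 0.0204]
tcp_rot: [[0.096, 0.995, -0.0], [0.995, -0.096, -0.0], [-0.0, -0.0, -1.0]]
contact_force: [-1.8, 0.3, 4.2]
finger_gap: 0.674
pos [ 0.5539 -0.4344  0.0204] travel [ 0.0001  0.0001 -0.0396] rot [-0.    0.01 -0.01] F [-1.8  0.3  4.2] gap 0.674
```

```bash
python3 -m crank '{"travel":[[0,0,-0.04],[0,0,-0.08],[0.05,-0.0025,-0.09],[0.1,-0.005,-0.09],[0.14,-0.007,-0.09],[0.174,-0.0086,-0.09],[0.174,-0.0086,-0.08],[0.174,-0.0086,-0.065]],"rotation":[[0,0,0],[0,0,0],[0,0,0],[0,0,0],[0,0,0],[0,0,0],[0,0,0],[0,0,0]]}'
python3 - <<'E'
from meas import *
c=manip.read_camera("top");s=manip.read_camera("scene");st=manip.get_state();p=st["position"]
print(p,st["contact_force"],st["finger_gap"],proj(s,[p,p-[0,0,.02]]))
cv2.imwrite("pics/e.png",np.hstack([crop(s["pixels"],285,175,355,245,8),crop(c["pixels"],270,180,340,250,3)[:0].reshape(0,0,3) if 0 else crop(c["pixels"],255,165,355,265,5.6)[:560,:240]]))
E
```

```text
t: 7.55
position: [0.5626, -0.2601, 0.0853]
tcp_rot: [[0.095, 0.996, 0.001], [0.996, -0.095, -0.001], [-0.001, 0.001, -1.0]]
contact_force: [0.5, -0.4, -0.9]
finger_gap: 0.681
[ 0.56093892 -0.26062264  0.08243724] [-0.1340374  -0.03227176 -0.36644109] 0.6778047711270252 [[318.99124758 188.94235121]
 [319.03028302 197.24154484]]
```

View pics/e.png

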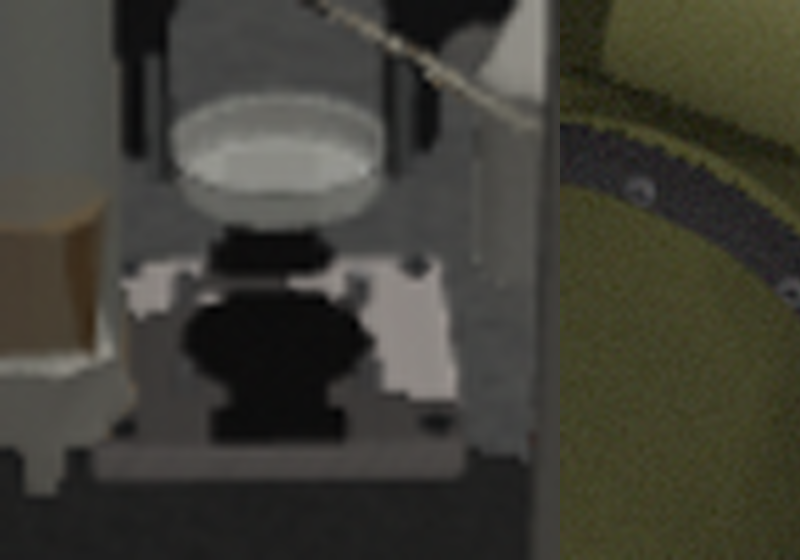

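```bash
python3 - <<'E'
from meas import *
s=manip.read_camera("scene");st=manip.get_state();p=st["position"];print(p)
f=lambda u,v:[285+u/8-.44,175+v/8-.44]
print("dish",ray(s,[f(278.5,140)],p[2]-.006),"cushion",ray(s,[f(278.5,337)],.016))
print("base corners",ray(s,[f(95,442),f(466,442),f(440,258),f(127,262)],.012))
# finer: cushion width at several rows, gray
g=cv2.cvtColor(s["pixels"],cv2.COLOR_BGR2GRAY)
for v in range(190,232,2): print(v,g[v,296:344].tolist())
E
```

```text
[ 0.56126728 -0.26101848  0.08354726]
dish [[ 0.5608867  -0.25534946  0.07754726]] cushion [[ 0.56092385 -0.25673737  0.016     ]]
base corners [[ 0.61579158 -0.21573394  0.012     ]
 [ 0.51893936 -0.20141345  0.012     ]
 [ 0.50665511 -0.3025237   0.012     ]
 [ 0.59752803 -0.31368765  0.012     ]]
190 [79, 78, 76, 75, 35, 16, 17, 40, 53, 38, 67, 112, 116, 110, 110, 108, 109, 109, 107, 105, 109, 113, 112, 112, 112, 112, 113, 110, 105, 106, 103, 102, 100, 98, 101, 106, 106, 47, 39, 54, 48, 24, 16, 25, 64, 71, 71, 69]
192 [79, 78, 77, 75, 39, 18, 15, 40, 53, 39, 71, 107, 112, 113, 117, 125, 131, 126, 132, 141, 144, 150, 151, 149, 149, 149, 143, 141, 136, 132, 125, 124, 119, 109, 102, 96, 100, 52, 42, 53, 40, 22, 20, 50, 64, 66, 67, 69]
194 [79, 77, 77, 76, 54, 39, 41, 47, 54, 47, 48, 108, 127, 132, 149, 149, 148, 140, 138, 137, 138, 138, 138, 138, 138, 137, 137, 138, 141, 147, 148, 147, 148, 144, 128, 114, 102, 53, 41, 53, 60, 66, 67, 67, 66, 67, 69, 69]
196 [79, 78, 76, 75, 69, 68, 68, 61, 56, 49, 41, 69, 99, 128, 136, 143, 148, 140, 137, 137, 138, 137, 137, 138, 137, 137, 137, 138, 
[... 2888 characters left out ...]
, 13, 13, 14, 12, 14, 14, 13, 20, 52, 58, 59, 56, 58, 58, 56, 57, 58, 58, 58, 111, 76, 110, 123, 123, 85, 68]
226 [83, 85, 82, 79, 73, 58, 57, 58, 59, 58, 58, 59, 59, 58, 59, 36, 21, 12, 12, 13, 11, 13, 12, 13, 13, 14, 14, 12, 13, 14, 13, 13, 47, 57, 58, 57, 57, 59, 59, 58, 59, 55, 52, 45, 50, 55, 59, 66]
228 [85, 87, 72, 36, 23, 26, 52, 58, 59, 58, 59, 58, 58, 58, 59, 31, 15, 12, 14, 14, 13, 13, 15, 14, 12, 14, 13, 13, 14, 14, 13, 13, 38, 55, 57, 59, 58, 59, 59, 59, 59, 48, 36, 29, 29, 49, 57, 65]
230 [74, 65, 62, 62, 62, 60, 61, 63, 64, 64, 62, 63, 64, 63, 64, 50, 41, 39, 39, 38, 39, 39, 40, 44, 44, 44, 45, 45, 46, 45, 46, 45, 61, 66, 69, 68, 66, 66, 69, 68, 70, 71, 71, 70, 70, 73, 69, 58]
```

```bash
python3 d.py .5613 -.2598 .048 -5.5; python3 -m crank '{"travel":[[0.001,0,0.01],[0.001,0,0.02],[0.001,0,0.03],[0.001,0,0.035],[0.001,0,0.0355],[0.001,0,0.0355]],"rotation":[[0,0,0],[0,0,0],[0,0,0],[0,0,0],[0,0,0],[0,0,0]]}'; python3 d.py .5613 -.2598 .0405 -5.5
```

```text
pos [ 0.5613 -0.261   0.0835] travel [0.0012 0.     0.0355] rot [-0.15 -0.05 -0.08] F [-0.2  0.3  0.4] gap 0.677
t: 8.3
position: [0.5614, -0.2601, 0.0481]
tcp_rot: [[0.097, 0.995, -0.002], [0.995, -0.097, 0.001], [0.001, -0.002, -1.0]]
contact_force: [0.7, -0.1, 0.0]
finger_gap: 0.677
pos [ 0.5614 -0.2601  0.0481] travel [ 0.0003 -0.0001  0.0076] rot [-0.14 -0.05 -0.08] F [ 0.7 -0.1  0. ] gap 0.677
```

```bash
python3 -m crank '{"travel":[[0,0,0.002],[0,0,0.004],[0,0,0.006],[0,0,0.006]],"rotation":[[-0.14,-0.05,0],[-0.14,-0.05,0],[-0.14,-0.05,0],[-0.14,-0.05,0]]}'; python3 d.py .5613 -.2598 .037 -5.5;  python3 -m crank '{"travel":[[0,0,0.002],[0,0,0.004],[0,0,0.0045],[0,0,0.0045]],"rotation":[[0,0,0],[0,0,0],[0,0,0],[0,0,0]]}'
```

```text
t: 8.7
position: [0.5612, -0.26, 0.0419]
tcp_rot: [[0.097, 0.995, -0.0], [0.995, -0.097, 0.0], [0.0, -0.0, -1.0]]
contact_force: [0.0, -0.2, -1.0]
finger_gap: 0.675
pos [ 0.5612 -0.26    0.0419] travel [0.0002 0.     0.0049] rot [-0.03 -0.01 -0.08] F [ 0.  -0.2 -1. ] gap 0.675
t: 9.1
position: [0.5612, -0.2599, 0.0372]
tcp_rot: [[0.097, 0.995, -0.001], [0.995, -0.097, 0.0], [0.0, -0.001, -1.0]]
contact_force: [0.5, 0.1, 0.1]
finger_gap: 0.674
```

```bash
for i in 1 2; do python3 -m crank '{"travel":[[0,0,0.001],[0,0,0.001]],"rotation":[[0,0,0],[0,0,0]]}'|grep -E "pos|force"; done
```

```text
position: [0.5613, -0.26, 0.0363]
contact_force: [0.6, -0.5, 0.6]
position: [0.5613, -0.26, 0.0354]
contact_force: [-1.7, 1.2, 3.3]
```

```bash
python3 -m crank '{"travel":[[0,0,0],[0,0,0],[0,0,0],[0,0,0]],"rotation":[[0,0,0],[0,0,0],[0,0,0],[0,0,0]]}' 0.85; python3 -m crank '{"travel":[[0,0,-0.01],[0,0,-0.04],[0,0,-0.09],[0,0,-0.13],[0,0,-0.13]],"rotation":[[0,0,0],[0,0,0],[0,0,0],[0,0,0],[0,0,0]]}'
python3 - <<'E'
from meas import *
s=manip.read_camera("scene")
cv2.imwrite("pics/f.png",crop(s["pixels"],285,175,355,245,7))
E
python3 d.py .458 -.110 .17 -110.5
```

```text
t: 9.9
position: [0.5613, -0.26, 0.0353]
tcp_rot: [[0.097, 0.995, -0.0], [0.995, -0.097, 0.0], [0.0, -0.0, -1.0]]
contact_force: [0.3, -0.6, -0.3]
finger_gap: 0.849
t: 10.4
position: [0.5632, -0.261, 0.1725]
tcp_rot: [[0.097, 0.995, 0.009], [0.995, -0.097, -0.005], [-0.004, 0.009, -1.0]]
contact_force: [0.6, -0.0, -0.3]
finger_gap: 0.849
pos [ 0.5622 -0.2605  0.169 ] travel [ 0.1397 -0.1184 -0.0019] rot [  0.32  -0.18 104.92] F [ 0.   0.6 -0.7] gap 0.849
```

View pics/f.png

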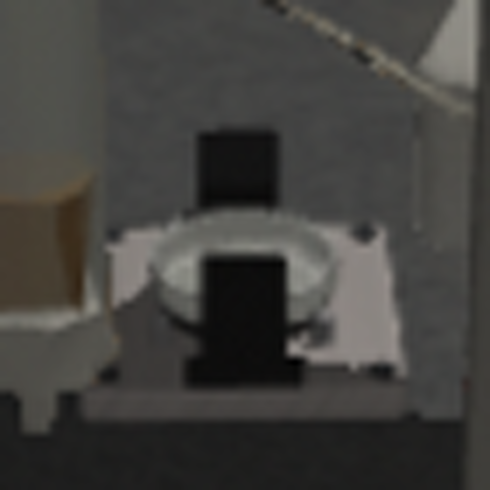

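```bash
python3 d.py .4577 -.110 .12 69.5
```

```text
pos [ 0.5622 -0.2605  0.169 ] travel [ 0.1397 -0.1189  0.0481] rot [  0.17   0.3  -75.08] F [ 0.   0.6 -0.7] gap 0.849
```

```bash
python3 -m crank '{"travel":[[0.02,-0.017,0],[0.04,-0.034,0],[0.06,-0.051,0],[0.08,-0.068,0],[0.1,-0.085,0],[0.12,-0.102,0.01],[0.135,-0.115,0.03],[0.14,-0.119,0.048]],"rotation":[[0,0,-8.5],[0,0,-17],[0,0,-25.5],[0,0,-34],[0,0,-42.5],[0,0,-51],[0,0,-59.5],[0.1,0.2,-68]]}' 0.6; python3 d.py .4577 -.110 .09 69.5
```

```text
t: 11.25
position: [0.4562, -0.1083, 0.1189]
tcp_rot: [[-0.89, 0.457, 0.0], [0.457, 0.89, 0.0], [-0.0, 0.0, -1.0]]
contact_force: [1.2, -1.1, -0.7]
finger_gap: 0.601
pos [ 0.4562 -0.1083  0.1189] travel [-0.0021 -0.0009  0.0289] rot [ 0.01  0.02 -6.67] F [ 1.2 -1.1 -0.7] gap 0.601
```

```bash
python3 -m crank '{"travel":[[-0.002,-0.001,0.02],[-0.002,-0.001,0.029],[-0.002,-0.001,0.029]],"rotation":[[0,0,-6.67],[0,0,-6.67],[0,0,-6.67]]}';python3 d.py .4577 -.110 .034 69.5; python3 - <<'E'
from meas import *
s=manip.read_camera("scene")
a=np.radians(-20.5);u=np.array([np.cos(a),np.sin(a),0])*.02
b=np.array([.4577,-.110,.036]);print(proj(s,[b,b+u,b-u])); print("seen ends",np.array([[600,362],[685,372]])/4+[225,150])
print(ray(s,np.array([[600,364],[685,372]])/4+[224.6,149.6],.036))
cv2.imwrite("pics/g.png",crop(s["pixels"],340,190,430,280,6))
E
```

```text
t: 11.55
position: [0.4568, -0.1099, 0.0886]
tcp_rot: [[-0.935, 0.354, -0.002], [0.354, 0.935, 0.001], [0.003, 0.0, -1.0]]
contact_force: [-0.7, -0.7, 0.3]
finger_gap: 0.602
pos [ 0.4568 -0.1099  0.0886] travel [-0.001   0.0002  0.0546] rot [ 0.   -0.14 -0.22] F [-0.7 -0.7  0.3] gap 0.602
[[384.39325885 241.79338715]
 [373.74564919 240.55393471]
 [395.16749953 243.04892781]]
seen ends [[375.   240.5 ]
 [396.25 243.  ]]
[[ 0.47487348 -0.11661719  0.036     ]
 [ 0.43722971 -0.10427293  0.036     ]]
```

View pics/g.png

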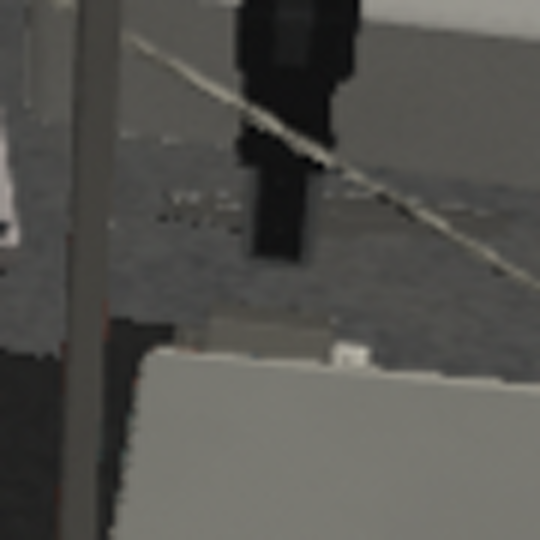

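```bash
python3 -m crank '{"travel":[[-0.001,0,0.03],[-0.001,0,0.05],[-0.001,0,0.0546],[-0.001,0,0.0546]],"rotation":[[0,0,0],[0,-0.1,-0.2],[0,-0.14,-0.2],[0,-0.14,-0.2]]}' 0.5; python3 -m crank '{"travel":[[0,0,0],[0,0,0],[0,0,0],[0,0,0],[0,0,0],[0,0,0]],"rotation":[[0,0,0],[0,0,0],[0,0,0],[0,0,0],[0,0,0],[0,0,0]]}' 0 80
```

```text
t: 12.0
position: [0.4584, -0.1106, 0.0354]
tcp_rot: [[-0.936, 0.352, 0.001], [0.352, 0.936, -0.0], [-0.001, 0.0, -1.0]]
contact_force: [-0.2, 0.2, 0.7]
finger_gap: 0.5
t: 12.6
position: [0.459, -0.1108, 0.0368]
tcp_rot: [[-0.936, 0.352, 0.003], [0.352, 0.936, -0.001], [-0.003, 0.0, -1.0]]
contact_force: [-2.7, 0.3, 9.9]
finger_gap: 0.118
```

```bash
python3 -m crank '{"travel":[[0,0,-0.01],[0,0,-0.04],[0,0,-0.08],[0,0,-0.11],[0,0,-0.11]],"rotation":[[0,0,0],[0,0,0],[0,0,0],[0,0,0],[0,0,0]]}'; python3 d.py .5613 -.260 .145 84.5
```

```text
t: 13.1
position: [0.4603, -0.1112, 0.1516]
tcp_rot: [[-0.936, 0.352, 0.011], [0.352, 0.936, -0.003], [-0.011, 0.001, -1.0]]
contact_force: [0.1, 0.1, -1.0]
finger_gap: 0.117
pos [ 0.4603 -0.1112  0.1516] travel [-0.1469 -0.1037  0.0082] rot [ -0.05   0.64 -15.13] F [ 0.1  0.1 -1. ] gap 0.117
```

```bash
python3 -m crank '{"travel":[[-0.03,-0.021,0],[-0.06,-0.042,0],[-0.09,-0.063,0],[-0.12,-0.085,0],[-0.14,-0.099,0.005],[-0.147,-0.1037,0.008],[-0.147,-0.1037,0.008]],"rotation":[[0,0,-3],[0,0,-6],[0,0.3,-9],[0,0.6,-12],[0,0.64,-14],[0,0.64,-15.1],[0,0.64,-15.1]]}'; python3 d.py .5613 -.260 .105 84.5
```

```text
t: 13.8
position: [0.561, -0.2602, 0.1442]
tcp_rot: [[-0.995, 0.097, -0.002], [0.097, 0.995, -0.0], [0.002, -0.0, -1.0]]
contact_force: [0.9, -0.1, -0.7]
finger_gap: 0.115
pos [ 0.561  -0.2602  0.1442] travel [-0.0003  0.0002  0.0392] rot [-0.01 -0.1  -0.08] F [ 0.9 -0.1 -0.7] gap 0.115
```

```bash
python3 -m crank '{"travel":[[0,0,0.02],[0,0,0.035],[0,0,0.042],[0,0,0.042]],"rotation":[[0,0,0],[0,0,0],[0,-0.1,0],[0,-0.1,0]]}'; python3 d.py .5613 -.260 .09 84.5;python3 - <<'E'
from meas import *
s=manip.read_camera("scene")
cv2.imwrite("pics/i.png",crop(s["pixels"],280,165,360,245,7))
p=manip.get_state()["position"];R=np.array(manip.get_state()["tcp_rot"])
P=[p+R@[a,b,.0368] for a in(-.032,.032) for b in(-.036,.036)]
print((proj(s,P)-[280,165])*7+3.5)
E
```

```text
t: 14.2
position: [0.5605, -0.2595, 0.1013]
tcp_rot: [[-0.995, 0.097, -0.001], [0.097, 0.995, 0.001], [0.002, 0.001, -1.0]]
contact_force: [0.3, 0.2, -0.8]
finger_gap: 0.118
pos [ 0.5605 -0.2595  0.1013] travel [-0.0009 -0.0004  0.0113] rot [ 0.03 -0.09 -0.07] F [ 0.3  0.2 -0.8] gap 0.118
[[172.42128427 173.18473419]
 [175.00589229 278.79133163]
 [371.67173907 168.46165162]
 [389.82672709 273.48639569]]
```

View pics/i.png

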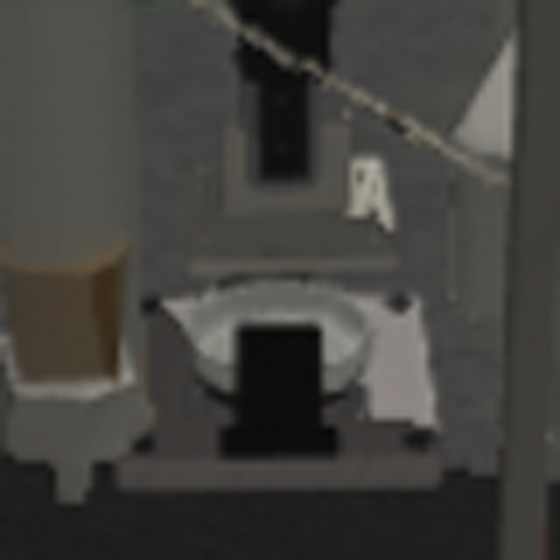

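```bash
python3 -m crank '{"travel":[[-0.0025,-0.0002,0.005],[-0.003,-0.0002,0.01],[-0.003,-0.0002,0.0133],[-0.003,-0.0002,0.0133]],"rotation":[[0,0,0],[0,-0.09,0],[0,-0.09,0],[0,-0.09,0]]}'; python3 d.py .5633 -.260 .078 84.5
```

```text
t: 14.65
position: [0.5636, -0.2602, 0.0884]
tcp_rot: [[-0.995, 0.097, 0.001], [0.097, 0.995, 0.0], [-0.0, 0.0, -1.0]]
contact_force: [0.3, 0.7, -1.2]
finger_gap: 0.117
pos [ 0.5636 -0.2602  0.0884] travel [0.0004 0.0001 0.0104] rot [ 0.01  0.03 -0.07] F [ 0.3  0.7 -1.2] gap 0.117
```

```bash
python3 -m crank '{"travel":[[0,0,0.003],[0,0,0.006],[0,0,0.008],[0,0,0.008]],"rotation":[[0,0,0],[0,0,0],[0,0,0],[0,0,0]]}'; python3 -m crank '{"travel":[[0,0,0.0015],[0,0,0.003],[0,0,0.003]],"rotation":[[0,0,0],[0,0,0],[0,0,0]]}'
```

```text
t: 15.05
position: [0.5635, -0.2601, 0.08]
tcp_rot: [[-0.995, 0.097, 0.0], [0.097, 0.995, 0.001], [-0.0, 0.001, -1.0]]
contact_force: [-0.5, 0.6, 0.1]
finger_gap: 0.117
t: 15.35
position: [0.5637, -0.2602, 0.0773]
tcp_rot: [[-0.995, 0.097, 0.001], [0.097, 0.995, 0.0], [-0.001, 0.0, -1.0]]
contact_force: [0.4, 0.6, 1.5]
finger_gap: 0.117
```

```bash
for i in 1 2 3 4 ; do python3 -m crank '{"travel":[[0,0,0.001],[0,0,0.0015],[0,0,0.0015]],"rotation":[[0,0,0],[0,0,0],[0,0,0]]}'|grep -E "pos|force"; done
```

```text
position: [0.564, -0.2603, 0.0762]
contact_force: [-0.0, 1.3, 4.5]
position: [0.5643, -0.2604, 0.0752]
contact_force: [-0.0, 1.0, 6.5]
position: [0.5646, -0.2605, 0.0743]
contact_force: [-1.0, 0.9, 7.4]
position: [0.565, -0.2606, 0.0736]
contact_force: [0.1, 2.9, 8.1]
```

```bash
for i in 1 2 3; do python3 -m crank '{"travel":[[0.0006,0,0.001],[0.0006,0.0002,0.0025],[0.0006,0.0002,0.0025]],"rotation":[[0,0,0],[0,0,0],[0,0,0]]}'|grep -vE "t:|gap"; done
```

```text
position: [0.565, -0.2605, 0.0718]
contact_force: [1.6, 1.9, 5.4]
position: [0.5646, -0.2602, 0.0693]
contact_force: [2.3, 1.7, 1.3]
position: [0.5637, -0.2599, 0.0662]
contact_force: [0.8, -0.3, -5.2]
```

```bash
python3 -m crank '{"travel":[[0,0,0],[0,0,0],[0,0,0]],"rotation":[[0,0,0],[0,0,0],[0,0,0]]}'|grep -vE "t:|gap"; for i in 1 2; do python3 -m crank '{"travel":[[0,0,0.001],[0,0,0.001],[0,0,0.001]],"rotation":[[0,0,0],[0,0,0],[0,0,0]]}'|grep -vE "t:|gap|rot"; done
```

```text
position: [0.5636, -0.2599, 0.0662]
contact_force: [1.4, 0.2, -1.5]
position: [0.5637, -0.2599, 0.0655]
contact_force: [-0.0, 1.9, 4.7]
position: [0.5638, -0.2599, 0.0648]
contact_force: [-1.0, 2.0, 7.3]
```

```bash
python3 -m crank '{"travel":[[0,-0.0005,0.002],[0,-0.0005,0.002],[0,-0.0005,0.002]],"rotation":[[0,0,0],[0,0,0],[0,0,0]]}'
python3 - <<'E'
from meas import *
s=manip.read_camera("scene")
cv2.imwrite("pics/j.png",crop(s["pixels"],280,165,360,245,7))
f=[]
for i in range(6): manip.read_camera("scene");st=manip.get_state();f.append(np.round([*st["contact_force"],*(st["position"]*1000)],1).tolist())
print(f)
E
```

```text
t: 18.65
position: [0.5638, -0.2601, 0.0635]
tcp_rot: [[-0.995, 0.097, 0.006], [0.097, 0.995, -0.002], [-0.007, -0.001, -1.0]]
contact_force: [-2.8, 5.5, 10.5]
finger_gap: 0.117
[[-3.6, 5.8, 9.9, 563.8, -260.1, 63.5], [-2.7, 4.7, 10.3, 563.8, -260.1, 63.5], [-2.2, 6.1, 10.1, 563.8, -260.1, 63.5], [-2.8, 4.6, 10.1, 563.8, -260.1, 63.5], [-2.6, 5.5, 10.9, 563.8, -260.1, 63.5], [-3.6, 4.8, 10.3, 563.8, -260.1, 63.5]]
```

View pics/j.png

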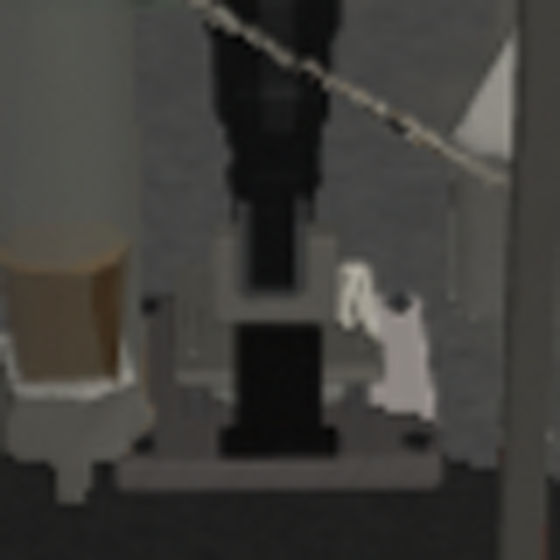

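```bash
python3 -m crank '{"travel":[[0.0003,0.0006,0.0008],[0.0003,0.0006,0.0008],[0.0003,0.0006,0.0008],[0.0003,0.0006,0.0008]],"rotation":[[0,0,0],[0,0,0],[0,0,0],[0,0,0]]}'
```

```text
t: 19.4
position: [0.5638, -0.2598, 0.0636]
tcp_rot: [[-0.995, 0.097, 0.007], [0.097, 0.995, -0.003], [-0.007, -0.002, -1.0]]
contact_force: [-2.8, 0.3, 9.7]
finger_gap: 0.119
```

```bash
python3 - <<'E'
from meas import *
for i in range(4):
    manip.read_camera("top");st=manip.get_state();print(np.round([*st["contact_force"],*(st["position"]*1000)],1),round(st["finger_gap"],3),st["t"])
manip.close_job()
E
```

```text
[-2.300e+00  3.000e-01  9.700e+00  5.638e+02 -2.599e+02  6.360e+01] 0.117 19.45
[  -1.7    1.6    9.5  563.8 -259.8   63.6] 0.118 19.5
[  -3.1    0.8   10.2  563.8 -259.8   63.6] 0.117 19.55
[-2.800e+00  5.000e-01  1.060e+01  5.638e+02 -2.598e+02  6.360e+01] 0.119 19.6
the job is handed in; nothing more can be done
```

I handed the job in at about 19.6 s. The dish is in the holder, and the arm is still gripping the cover and pressing it down over the dish.

- **Dish:** I squeezed it from two directions to centre it in the gripper, lowered it between the posts without touching them, and let go. The camera showed it level in the holder.
- **Cover:** I took it by the bar and pressed it straight down. The force rose to about 8 N, then fell away as the edges passed the hooks. After that it rose again like the cushion's spring.
- **Last readings:** the arm pressed down with 9.5 to 10.6 N, and sideways force was up to about 3 N. The cover's underside worked out at about 27 mm above the bench, a cushion squeeze of about 3.3 mm. The cover was level to about 0.4°.

**Not confirmed:**
- The last picture, taken before a final small sideways correction, shows the near (+y) clip over the cover's edge. The far (-y) clip was hidden, so I judge that it snapped only from the forces and the level cover.
- Just after the snap the force briefly read -5 N, an upward pull. It settled to -1.5 N and turned positive once I pressed further.
- I did not take a final look at the other things on the bench. The arm met no unexpected force on the way.

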